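# Nudge two metal blanks into the recesses of a stamping plate

## Task

Load the stamping plate: with the fingertips, push the brass disc across the top of the plate until it drops into the large recess, and the copper disc until it drops into the small one, so that each lies flat at the bottom of its own recess. Push the discs only: do not pick them up, and do not let them slide off the plate. Leave the jar, the pliers and the purple stone where they are.

Things in the scene. Friction and masses are not known exactly. Their poses are not given: they have to be found in the camera images.
- stamping_plate: dark steel plate fixed to the table, 160 (its x) x 190 (its y) x 16 mm high; origin at the centre of its underside, z up. Two round flat-bottomed recesses, 6 mm deep, with white floors, lie in its +x (far) half, the large one towards +y. The discs start flat on its top in the -x half, nearer the robot, one towards each side; either may be on either side
- large_recess (a point): centre of the floor of the large recess for the brass disc (47 mm across, 6 mm deep, 1 mm chamfer at its mouth); 30 mm in +x and 46 mm in +y from the plate's centre, 10 mm above the table; axes as the plate's
- small_recess (a point): centre of the floor of the small recess for the copper disc (37 mm across, 6 mm deep, 1 mm chamfer at its mouth); 30 mm in +x and 46 mm in -y from the plate's centre, 10 mm above the table; axes as the plate's
- brass_disc_center (a point): centre of the loose yellow brass disc, 44 mm in diameter, 7 mm thick, about 0.08 kg, lying flat (half-way up); its z is the disc's axis. Seated, its top stands 1 mm above the plate
- copper_disc_center (a point): centre of the loose reddish copper disc, 34 mm in diameter, 7 mm thick, about 0.055 kg, lying flat (half-way up); its z is the disc's axis. Seated, its top stands 1 mm above the plate
- brass_disc: the same brass disc, origin at the centre of its underside
- copper_disc: the same copper disc, origin at the centre of its underside
- orange_jar: loose amber pill jar with white cap, 42 mm across, 58 mm tall, standing on the table beyond the far (+x) edge of the plate; origin at the centre of its underside; to be left alone
- black_pliers: loose pliers with black grips, 155 x 51 x 12 mm, lying on the table beside the plate's +y edge; origin at the centre of the underside; to be left alone
- purple_stone: loose purple stone, 26 x 36 x 17 mm, lying on the table beside the plate's -y edge; origin at the centre of its underside; to be left alone
There are look-alikes about, which are no part of the job. Leave any turquoise or white look-alike of the brass_disc alone.

How it is judged:
At the end, for the whole second after the job is handed in: The brass disc lies in the large recess and the copper disc in the small one: each centred within 4 mm of its recess, its centre less than 5 mm above the recess floor (3.5 mm when fully down), flat to 0.06 rad and at rest (horizontal distance between brass_disc_center and large_recess below 0.004 m and z of brass_disc_center in the frame of large_recess below 0.005 m and angle between the z axis of each of brass_disc, copper_disc and the z axis of stamping_plate, either way round below 0.06 rad and linear speed of each of brass_disc, copper_disc below 0.01 m/s and horizontal distance between copper_disc_center and small_recess below 0.004 m and z of copper_disc_center in the frame of small_recess below 0.005 m); the robot touches nothing.
It fails at once if a disc is picked up (raised clear of the plate by 5 mm, or its centre raised more than 11 mm) (z of any of brass_disc_center, copper_disc_center in the frame of stamping_plate above 0.031 m or (z of brass_disc_center in the frame of stamping_plate above 0.0245 m and contact force between brass_disc and stamping_plate below 0.02 N) or (z of copper_disc_center in the frame of stamping_plate above 0.0245 m and contact force between copper_disc and stamping_plate below 0.02 N)).
It fails at once if a disc slides off the plate (z of any of brass_disc_center, copper_disc_center in the frame of stamping_plate below 0.008 m).
It fails at once if the jar, the pliers or the purple stone is moved by more than 15 mm (distance of any of orange_jar, black_pliers, purple_stone from where it was at the start of the episode above 0.015 m).
It also fails if it takes over 56 s, if anything falls off the work surface, if the arm or the gripper's body presses on something with over 40 N, if the wrist force passes 120 N, or if a joint passes its speed limit or range.

## Robot

A 6-joint arm with a two-finger parallel gripper is mounted at the origin on a cart in front of the work surface, level with it; the furniture and walls round the work are solid. World frame = base frame: x ahead of the robot, y to its left, z up, the work surface at z = 0. Lengths are in m, angles in rad, forces in N, time in s.
With the tool pointing down it reaches from about 0.3 to 1 m from the base axis. Payload 5.1 kg.
Tool frame: the origin (TCP) lies midway between the tips of the shut fingers; the grasp point (between the pads) lies grip_point_offset behind it (grip_point_offset is the distance from the TCP to the grasp point, in m); z points along the fingers, y is the line along which they close (so a half turn about z gives the same grasp; the last joint's range is limited). The gripper opens to 95 mm and grips with 3 to 60 N. Pads are 20 mm wide; open, the fingers measure 119 mm over their backs; the gripper's body (75 mm by 180 mm) begins 59 mm behind the grasp point.
Start: joints at [1.182, 0.124, 1.65, -0, 1.367, -0.083], TCP at [0.196, 0.62, 0.215] pointing down, gripper open.
Joint ranges: [-2.61, 2.61], [-1.02, 2.33], [0.03, 2.71], [-1.35, 4.49], [0.32, 2.68], [-2.91, 2.91]. Speed limits (rad/s): [2.57, 2.57, 3.14, 3.14, 3.14, 3.14].

## Interface

Orientations are given as a rotation vector (axis times angle).
In Python, from workcell import * gives the robot as it stands.
- The arm moves only by the tool servo_tool, never from a script. Its arguments are lists of equal length, an entry for each row: "claw": the opening, from -1 (shut) to 1 (fully open), so that 0 is half open; "slide": the shift along the tool's x, y, z in m, a list of three; "turn": the turn about the tool's z in degrees. A call has 1 to 20 rows; each row is the pose to reach, as a shift and turn from the pose commanded when the call began, along the tool's axes at that moment; what a row does not reach only later rows make up. A row lasts 1/12 s, in which the tool goes at most 41.7 mm and 7.16 degrees, less where a joint would pass 70% of its speed; a pose out of reach is approached as far as the arm can. A call with a gripper value outside its range is refused whole. The fingers move at their own pace and stop on an object; the grip force is fixed at half the most. Time passes only in rows, so rows that repeat a pose let the fingers close. It gives the time, the measured TCP pose, the force, the opening and the grip force at its end, in the units of the state.
- observe(): the state, without advancing time (a new reading comes with each control period).
- snapshot(name): name is "side" or "top" or "wrist"; returns the picture (480x640x3 uint8, red, green, blue); there is no depth.
- camera_params(name): a dict with "K" (3x3 intrinsics, pixels), "R" (3x3) and "t" (3): a world point X has camera coordinates R X + t. Camera axes: x right, y down, z forward; pixel columns grow to the right and rows downward; lengths in m; the calibration is good to about 2 mm. A picture is of the moment at which its call begins: read the wrist's pose just before it. camera_params takes no time and is no camera call; for the wrist camera it gives the pose at the moment of the call.
- sign_off(): hands the job in; it is judged then, once.
Trained networks look in the newest picture that a camera, given by its name, has taken for a name from the list of things; names that differ only in an ending like _2 or _b are one class to them, and where a whole thing is asked for, a point or a joint stands for the part that bears it (a point fixed in the world has none). Each returns a list of dicts, best first, with "score" (0 to 1); they miss things now and then, are a little off and sometimes report something else, mostly with a low value. They report only what shows in the picture. A call takes as long as a camera call. They do not tell look-alikes from the thing itself.
- look_for(camera, query): "extent" ([centre column, centre row, width, height] in pixels, round what is visible of it).
The state is a dict: "clock": time; "joint_positions": joint angles; "dq": joint speeds; "tau": joint torques, N m; "position": TCP position; "eef_rot": TCP orientation; "force": force on the tool from outside, world axes, zero at the start; "wrist_torque": the same for the moment, N m; "gripper_width": finger opening in m; "grasp_force": force on a finger pad.
Only numpy, scipy, OpenCV 4.12 (cv2) and the standard library are available. Lean on these libraries where they do the work, as an engineer would, in place of code of your own. Each camera call takes 0.05 s, during which the arm holds its last target. There are 200 camera calls.

## Working session

There is one attempt and no reset: what is moved stays moved. The work goes in short steps, Python scripts to look and compute and a tool call to move; the robot and the scene stay as the last step left them, time stands still between calls to the robot, and variables do not carry over. Pictures are saved under pics/ and viewed, at most 10 in all, crops included, and the job is handed in when it is done.

Besides the shell and the picture viewer there is one more tool, called after "Emit:" as a command line: name --pt "numbers of a row" for each row, then --argument value for the rest. servo_tool: Moves the arm, as the interface text tells. Its arguments: {"type":"object","properties":{"claw":{"type":"array","items":{"type":"number"}},"slide":{"type":"array","items":{"type":"array","items":{"type":"number"}}},"turn":{"type":"array","items":{"type":"number"}}},"required":["claw","slide","turn"]}

```bash
mkdir -p pics
python3 - <<'E'
from workcell import *
import cv2,numpy as np
s=observe(); print(s['clock'],s['position'],s['eef_rot'],s['gripper_width'])
for c in ['top','side']:
    im=snapshot(c); cv2.imwrite(f'pics/{c}0.png',im[:,:,::-1])
    p=camera_params(c); print(c,p['K'].tolist() if hasattr(p['K'],'tolist') else p['K'],np.round(p['R'],3).tolist(),np.round(p['t'],4).tolist())
    if c=='top':
      for q in ['stamping_plate','brass_disc','copper_disc','orange_jar','black_pliers','purple_stone']:
        print(q,[(np.round(d['extent'],1).tolist(),round(d['score'],2)) for d in look_for(c,q)][:4])
E
```

```text
0.0 [0.19546965 0.61925946 0.21341168] [-4.78414102e-01 -3.10450106e+00  3.10444726e-03] 0.09495583551556545
top [[547.3097802155286, 0.0, 330.30101703302046], [0.0, 547.3097802155286, 238.51587184266813], [0.0, 0.0, 1.0]] [[-0.021, -1.0, -0.002], [-0.997, 0.021, -0.077], [0.077, 0.0, -0.997]] [-0.185, 0.5828, 0.8513]
stamping_plate [([311.9, 231.2, 124.4, 103.7], 0.8), ([347.9, 248.7, 31.7, 22.0], 0.73)]
brass_disc [([348.2, 248.8, 28.9, 27.3], 0.98), ([429.0, 270.4, 29.8, 27.4], 0.69), ([369.4, 316.4, 26.9, 27.1], 0.59)]
copper_disc [([280.8, 261.4, 21.4, 23.5], 0.69)]
orange_jar [([321.0, 150.8, 25.8, 34.0], 0.74)]
black_pliers [([210.2, 225.7, 31.3, 93.3], 0.93)]
purple_stone [([401.1, 193.9, 22.4, 14.9], 0.5)]
side [[522.9170626592539, 0.0, 321.2264211125386], [0.0, 522.9170626592539, 236.48524772776335], [0.0, 0.0, 1.0]] [[-0.859, -0.512, -0.001], [-0.221, 0.373, -0.901], [0.462, -0.774, -0.434]] [0.4166, 0.2678, 0.4528]
```

View pics/top0.png

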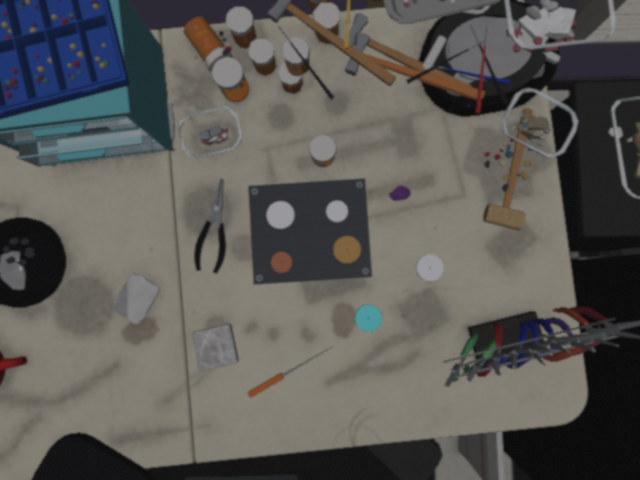

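View pics/side0.png

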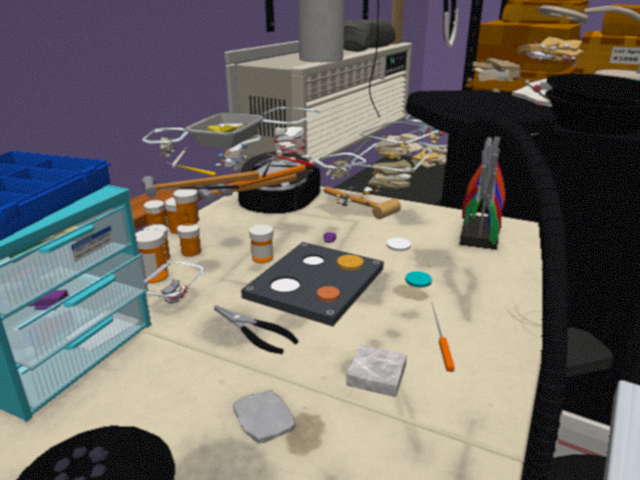

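The top view shows these candidates:
- **Brass disc:** the yellow disc on the plate at (347,249). Its look-alikes are the turquoise disc at (369,318) and the white disc at (430,268), both on the table. The white circles at (281,214) and (337,211) are the recess floors.
- **Copper disc:** the reddish disc on the plate at (281,261).

I choose the yellow and reddish discs on the plate. Both have to cross the plate diagonally to reach their recesses. I'll measure the positions next.

```bash
cat > h.py <<'E'
from workcell import *
import cv2,numpy as np
from scipy.spatial.transform import Rotation as Ro
def ray(p,uv,z):
    K,R,t=[np.array(p[k]) for k in 'KRt']; C=-R.T@t
    d=R.T@np.linalg.inv(K)@np.array([uv[0],uv[1],1.]); return (C+d*(z-C[2])/d[2])[:2]
def blobs(im,kind,amin=80):
    h=cv2.cvtColor(im,cv2.COLOR_RGB2HSV).astype(int); H,S,V=h[...,0],h[...,1],h[...,2]
    m={'brass':(H>13)&(H<25)&(S>130)&(V>70),'copper':((H<=12)|(H>172))&(S>110)&(V>60),'white':(S<40)&(V>150),'dark':(V<80)}[kind]
    m=cv2.morphologyEx(m.astype(np.uint8),cv2.MORPH_OPEN,np.ones((3,3)))
    n,l,st,c=cv2.connectedComponentsWithStats(m); out=[]
    for i in range(1,n):
        if st[i,4]>=amin:
            cs,_=cv2.findContours((l==i).astype(np.uint8),cv2.RETR_EXTERNAL,cv2.CHAIN_APPROX_NONE)
            hull=cv2.convexHull(cs[0]); M=cv2.moments(hull)
            out.append((M['m10']/M['m00'],M['m01']/M['m00'],st[i,4],hull))
    return out
E
python3 - <<'E'
from h import *
im=cv2.imread('pics/top0.png')[:,:,::-1].copy(); p=camera_params('top')
for k,z in [('brass',.023),('copper',.023),('white',.010),('dark',.016)]:
    for b in blobs(im,k):
        if 240<b[0]<380 and 170<b[1]<290:
            print(k,np.round(b[:3],1),np.round(ray(p,b[:2],z),4), end=' ')
            if k=='dark':
                q=cv2.boxPoints(cv2.minAreaRect(b[3])); print([np.round(ray(p,x,z),4).tolist() for x in q])
            else: print('diam mm',round(2*np.sqrt(b[2]/np.pi)*1.53,1))
cv2.imwrite('pics/crop.png',cv2.resize(im[165:345,235:455,::-1],None,fx=3,fy=3,interpolation=cv2.INTER_CUBIC))
E
```

```text
copper [281.3 261.7 318. ] [ 0.5434 -0.1184] diam mm 30.8
white [279.9 214.4 480. ] [ 0.6208 -0.116 ] diam mm 37.8
white [336.5 210.7 268. ] [ 0.6249 -0.2081] diam mm 28.3
dark [ 309.3  231.2 9313. ] [ 0.5918 -0.1634] [[0.6682, -0.0645], [0.6758, -0.2552], [0.5166, -0.2607], [0.5091, -0.0726]]
```

View pics/crop.png

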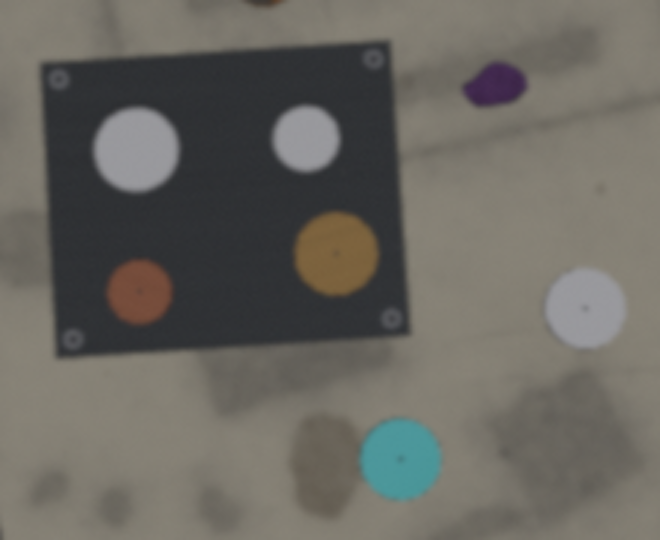

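The crop confirms the choice: yellow disc with a centre dot at crop (336,254), copper at (140,292), white recess floors at (137,150) and (306,139). I'm moving above the plate for a close wrist view.

Emit:
servo_tool --claw '[-0.5,-0.5,-0.5,-0.5,-0.5,-0.5,-0.5,-0.5,-0.5,-0.5,-0.5,-0.5,-0.5,-0.5,-0.5,-0.5,-0.5,-0.5,-0.5,-0.5]' --pt "-0.56 -0.6 -0.05" --pt "-0.56 -0.6 -0.05" --pt "-0.56 -0.6 -0.05" --pt "-0.56 -0.6 -0.05" --pt "-0.56 -0.6 -0.05" --pt "-0.56 -0.6 -0.05" --pt "-0.56 -0.6 -0.05" --pt "-0.56 -0.6 -0.05" --pt "-0.56 -0.6 -0.05" --pt "-0.56 -0.6 -0.05" --pt "-0.56 -0.6 -0.05" --pt "-0.56 -0.6 -0.05" --pt "-0.56 -0.6 -0.05" --pt "-0.56 -0.6 -0.05" --pt "-0.56 -0.6 -0.05" --pt "-0.56 -0.6 -0.05" --pt "-0.56 -0.6 -0.05" --pt "-0.56 -0.6 -0.05" --pt "-0.56 -0.6 -0.05" --pt "-0.56 -0.6 -0.05" --turn '[100,100,100,100,100,100,100,100,100,100,100,100,100,100,100,100,100,100,100,100]'

```text
clock: 2.07
position: [0.5499, -0.1241, 0.265]
eef_rot: [2.687, 1.626, 0.0]
force: [-0.0, -0.3, 0.5]
gripper_width: 0.0238
grasp_force: 0.0
```

Run:
```python
from h import *
s=observe(); print(s['clock'],s['position'],np.round(Ro.from_rotvec(s['eef_rot']).as_matrix(),3).tolist(),s['gripper_width'],s['joint_positions'],s['force'])
p=camera_params('wrist'); im=snapshot('wrist'); cv2.imwrite('pics/w1.png',im[:,:,::-1])
np.save('w1.npy',[p],allow_pickle=True)
print(p['K'],p['R'],p['t'])
```

```text
2.0667 [ 0.54992047 -0.12412143  0.26497439] [[0.464, 0.886, 0.001], [0.886, -0.464, -0.001], [-0.0, 0.001, -1.0]] 0.023810674578750808 [-3.16949516e-01 -9.40606579e-02  1.78646310e+00 -5.02061626e-04
  1.44824717e+00  1.65419940e-01] [-7.02739800e-05 -2.78322811e-01  5.19290589e-01]
[[379.4733771   0.        314.6612993]
 [  0.        379.4733771 228.8995124]
 [  0.          0.          1.       ]] [[ 8.85803360e-01 -4.64060151e-01  7.63715025e-04]
 [-4.48606695e-01 -8.55882136e-01  2.57328199e-01]
 [-1.18762113e-01 -2.28284791e-01 -9.66323763e-01]] [-0.54424996  0.09905786  0.47735188]
```

View pics/w1.png

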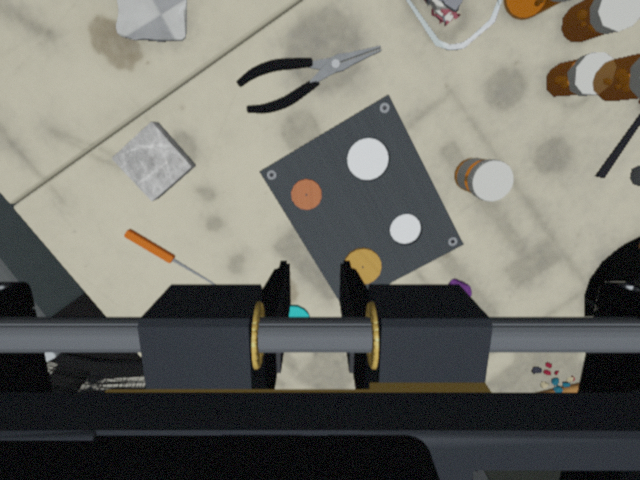

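The wrist view shows brass at (363,266), copper at (306,194), the large recess at (368,158) and the small one at (405,229). The fingertips are at about (280–345,265).

Run:
```python
from h import *
im=cv2.imread('pics/w1.png')[:,:,::-1].copy(); p=np.load('w1.npy',allow_pickle=True)[0]
for n,(u,v) in dict(brass=(363,266),copper=(306,194)).items(): print(n,cv2.cvtColor(im,cv2.COLOR_RGB2HSV)[v-8:v+8:5,u-8:u+8:5].mean((0,1)))
for k,z in [('brass',.0265),('copper',.0265),('white',.010)]:
    for b in blobs(im,k):
        if 255<b[0]<465 and 95<b[1]<300: print(k,np.round(b[:3],1),np.round(ray(p,b[:2],z),4))
# projection of the TCP
K,R,t=[np.array(p[k]) for k in 'KRt']; c=K@(R@np.array([.54992,-.12412,.26497])+t); print('tcp px',c[:2]/c[2])
im=cv2.imread('pics/top0.png')[:,:,::-1].copy(); p=camera_params('top'); print(cv2.cvtColor(im,cv2.COLOR_RGB2HSV)[245:253:3,343:351:3].mean((0,1)))
print('top brass',ray(p,(347.1,249.7),.0265))
```

```text
brass [ 28.9375 135.     167.6875]
copper [ 11.3125 130.8125 174.    ]
brass [364.3 263.8 810. ] [ 0.564  -0.2186]
copper [306.  193.8 709. ] [ 0.5429 -0.1161]
white [   370.9    168.9 110994. ] [ 0.6186 -0.1272]
white [ 367.3  158.6 1352. ] [ 0.6199 -0.1151]
white [405.  228.4 711. ] [ 0.6241 -0.2077]
tcp px [316.04581613 284.02308416]
[ 17.66666667 127.44444444 123.        ]
top brass [ 0.56017567 -0.22330758]
```

Emit:
servo_tool --claw '[-0.5,-0.5,-0.5,-0.5,-0.5,-0.5,-0.5,-0.5,-0.5,-0.5]' --pt "-0.122 0.054 0.1" --pt "-0.122 0.054 0.1" --pt "-0.122 0.054 0.1" --pt "-0.122 0.054 0.2" --pt "-0.122 0.054 0.2" --pt "-0.122 0.054 0.2" --pt "-0.122 0.054 0.2" --pt "-0.122 0.054 0.2" --pt "-0.122 0.054 0.2" --pt "-0.122 0.054 0.2" --turn '[1.4,1.4,1.4,1.4,1.4,1.4,1.4,1.4,1.4,1.4]'

```text
clock: 2.95
position: [0.5429, -0.2546, 0.0682]
eef_rot: [2.701, 1.595, 0.004]
force: [-0.3, -0.8, 0.3]
gripper_width: 0.0238
grasp_force: 0.0
```

```bash
sed -i 's/(H>13)&(H<25)&(S>130)/(H>=14)\&(H<35)\&(S>95)/; s/(H<=12)/(H<14)/; s/(S>110)/(S>95)/' h.py
cat >> h.py <<'E'
def meas(name,tag):
    s=observe(); M=Ro.from_rotvec(s['eef_rot']).as_matrix()
    p=camera_params('wrist'); im=snapshot('wrist'); cv2.imwrite(f'pics/{tag}.png',im[:,:,::-1])
    print(s['clock'],np.round(s['position'],4),'yaw',np.degrees(np.arctan2(M[1,0],M[0,0])).round(2),s['force'].round(2))
    L,S=np.array([.6203,-.1155]),np.array([.6245,-.2079])
    for n,g in (('L',L),('S',S)): print(n,'tool-frame',(M.T@np.r_[g-s['position'][:2],0]).round(4)[:2])
    for k,z in [('brass',.0265),('copper',.0265),('white',.010)]:
      for b in blobs(im,k,300):
        if b[2]<12000:
          w=ray(p,b[:2],z); q=M.T@np.r_[w-s['position'][:2],0]
          if np.hypot(*(w-[.593,-.163]))<.13: print(k,np.round(b[:3]),w.round(4),'tool',q[:2].round(4))
E
python3 -c "
from h import *
meas('','w2')"
```

```text
2.95 [ 0.5429 -0.2546  0.0682] yaw 61.12 [-0.29 -0.82  0.27]
L tool-frame [0.1592 0.0006]
S tool-frame [0.0803 0.0489]
brass [ 528.   15. 1348.] [ 0.6992 -0.1941] tool [0.1285 0.1077]
brass [ 314.  192. 4496.] [ 0.5609 -0.2208] tool [ 0.0383 -0.0006]
copper [ 187.   34. 3733.] [ 0.5432 -0.1184] tool [ 0.1194 -0.0655]
white [ 399.  114. 3119.] [ 0.6242 -0.2071] tool [0.0808 0.0483]
```

View pics/w2.png

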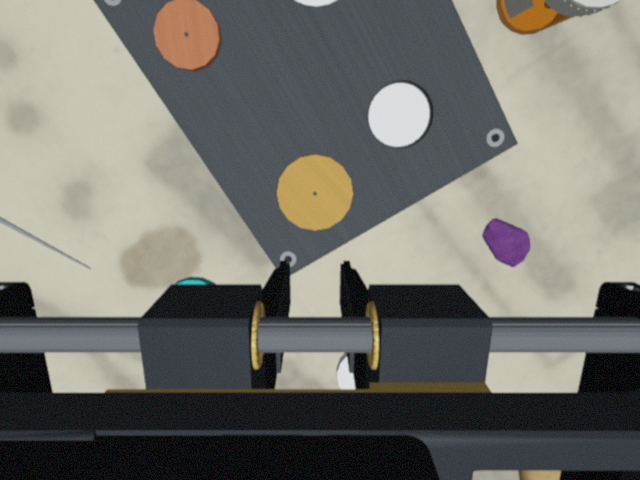

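The brass disc is straight ahead at (314,192), in line with the large recess. I'm descending and starting the push.

Emit:
servo_tool --claw '[-0.5,-0.5,-0.5,-0.5,-0.5,-0.5,-0.5,-0.5,-0.5,-0.5,-0.5,-0.5,-0.5,-0.5,-0.5]' --pt "0 0 0.02" --pt "0 0 0.035" --pt "0 0 0.045" --pt "0 0 0.045" --pt "0 0 0.045" --pt "0.006 0 0.045" --pt "0.012 0 0.045" --pt "0.018 0 0.045" --pt "0.024 0 0.045" --pt "0.03 0 0.045" --pt "0.035 0 0.045" --pt "0.04 0 0.045" --pt "0.045 0 0.045" --pt "0.05 0 0.045" --pt "0.05 0 0.045" --turn '[0,0,0,0,0,0,0,0,0,0,0,0,0,0,0]'

```text
clock: 4.25
position: [0.5651, -0.2093, 0.0195]
eef_rot: [-2.705, -1.597, -0.0]
force: [-0.0, -0.3, -0.8]
gripper_width: 0.024
grasp_force: 0.0
```

```bash
python3 -c "
from h import *
meas('','w3')"
```

```text
4.25 [ 0.5651 -0.2093  0.0195] yaw 61.12 [-0.04 -0.28 -0.85]
L tool-frame [0.1088 0.003 ]
S tool-frame [0.0299 0.0513]
brass [ 584.   81. 2682.] [ 0.7046 -0.1816] tool [0.0917 0.1087]
brass [ 315.  225. 7042.] [ 0.5797 -0.1817] tool [ 0.0313 -0.0006]
brass [257. 321. 306.] [ 0.5325 -0.2096] tool [-0.016  -0.0285]
brass [ 423.  388. 1191.] [ 0.5867 -0.282 ] tool [-0.0533  0.0539]
copper [ 167.  135. 5109.] [ 0.544  -0.1175] tool [ 0.0702 -0.0629]
white [ 322.   46. 8708.] [ 0.6194 -0.116 ] tool [0.108  0.0024]
white [ 76.  88. 316.] [ 0.5144 -0.078 ] tool [ 0.0905 -0.1078]
white [ 420.  219. 4083.] [ 0.6242 -0.2075] tool [0.0301 0.0508]
white [337. 381. 558.] [ 0.5458 -0.2688] tool [-0.0614  0.0118]
```

View pics/w3.png

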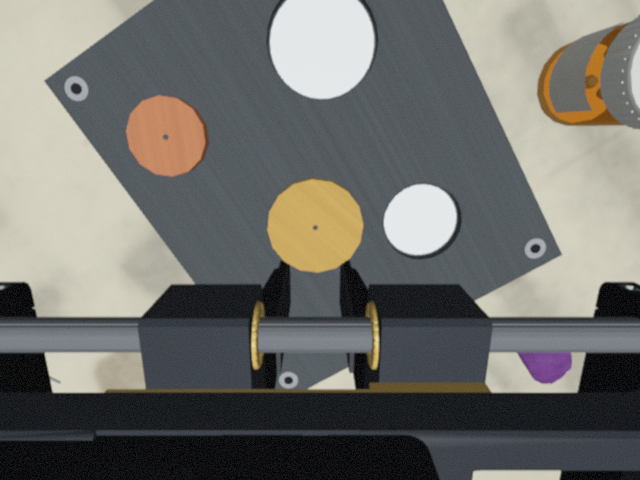

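The brass disc sits in the finger cradle at (315,226), with the large recess ahead at (322,44). I'm pushing on with a 3 mm sideways correction.

Emit:
servo_tool --claw '[-0.5,-0.5,-0.5,-0.5,-0.5,-0.5,-0.5,-0.5,-0.5,-0.5,-0.5,-0.5,-0.5,-0.5,-0.5,-0.5,-0.5]' --pt "0.006 0.0003 0" --pt "0.012 0.0006 0" --pt "0.018 0.0009 0" --pt "0.024 0.0012 0" --pt "0.03 0.0015 0" --pt "0.036 0.0018 0" --pt "0.042 0.0021 0" --pt "0.048 0.0024 0" --pt "0.053 0.0027 0" --pt "0.057 0.003 0" --pt "0.06 0.003 0" --pt "0.063 0.003 0" --pt "0.066 0.003 0" --pt "0.069 0.003 0" --pt "0.072 0.003 0" --pt "0.075 0.003 0" --pt "0.075 0.003 0" --turn '[0,0,0,0,0,0,0,0,0,0,0,0,0,0,0,0,0]'

```text
clock: 5.72
position: [0.604, -0.1456, 0.0197]
eef_rot: [-2.706, -1.597, -0.001]
force: [-0.3, -0.3, -0.2]
gripper_width: 0.024
grasp_force: 0.0
```

```bash
python3 -c "
from h import *
meas('','w4')"
```

```text
5.7167 [ 0.604  -0.1456  0.0197] yaw 61.09 [-0.32 -0.26 -0.22]
L tool-frame [ 0.0342 -0.0003]
S tool-frame [-0.0446  0.0481]
brass [ 315.  224. 6824.] [ 0.6188 -0.1175] tool [ 0.0318 -0.0006]
brass [528. 228. 646.] [ 0.7018 -0.1654] tool [0.03   0.0952]
brass [ 570.  247. 1043.] [ 0.715  -0.1829] tool [0.021  0.1152]
brass [257. 321. 315.] [ 0.5714 -0.1459] tool [-0.016  -0.0284]
brass [ 423.  388. 1238.] [ 0.6253 -0.2184] tool [-0.0534  0.0538]
copper [ 170.  283. 1732.] [ 0.5461 -0.1097] tool [ 0.0035 -0.068 ]
white [346.  92. 337.] [ 0.6587 -0.0743] tool [0.0889 0.0134]
white [ 314.  190. 1152.] [ 0.6248 -0.1061] tool [ 0.0446 -0.0009]
white [  95.  371. 3726.] [ 0.4709 -0.1358] tool [-0.0557 -0.1213]
```

View pics/w4.png

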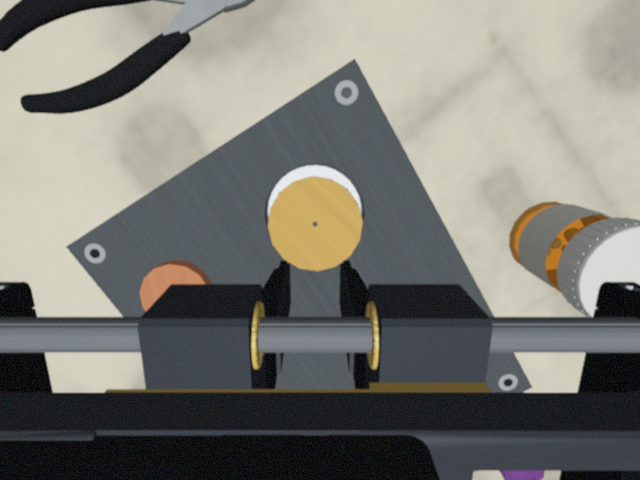

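The brass disc at (315,224) overlaps the recess, with a white crescent still showing ahead of it. I'll push a few millimetres more.

Emit:
servo_tool --claw '[-0.5,-0.5,-0.5,-0.5,-0.5,-0.5,-0.5,-0.5]' --pt "0.001 0 0" --pt "0.002 0 0" --pt "0.003 0 0" --pt "0.004 0 0" --pt "0.005 0 0" --pt "0.006 0 0" --pt "0.006 0 0" --pt "0.006 0 0" --turn '[0,0,0,0,0,0,0,0]'

```text
clock: 6.43
position: [0.6066, -0.1408, 0.0196]
eef_rot: [-2.706, -1.596, 0.0]
force: [-0.1, -0.2, -0.4]
gripper_width: 0.0236
grasp_force: 0.0
```

```bash
python3 -c "
from h import *
meas('','w5')"
```

```text
6.4333 [ 0.6066 -0.1408  0.0196] yaw 61.08 [-0.09 -0.16 -0.36]
L tool-frame [ 0.0288 -0.0002]
S tool-frame [-0.0501  0.0481]
brass [ 315.  228. 6433.] [ 0.6206 -0.1141] tool [ 0.0301 -0.0007]
brass [527. 237. 644.] [ 0.7024 -0.1646] tool [0.0255 0.0953]
brass [ 568.  258. 1042.] [ 0.7152 -0.1828] tool [0.0157 0.1154]
brass [257. 321. 307.] [ 0.5739 -0.1411] tool [-0.0161 -0.0285]
brass [ 423.  388. 1203.] [ 0.628  -0.2136] tool [-0.0534  0.054 ]
copper [168. 289. 994.] [ 0.5462 -0.1069] tool [ 0.0005 -0.0693]
white [346. 105. 319.] [ 0.6585 -0.0745] tool [0.0831 0.0134]
white [313. 195. 539.] [ 0.6256 -0.1032] tool [ 0.0421 -0.0016]
white [  95.  371. 3725.] [ 0.4735 -0.1309] tool [-0.0557 -0.1212]
```

View pics/w5.png

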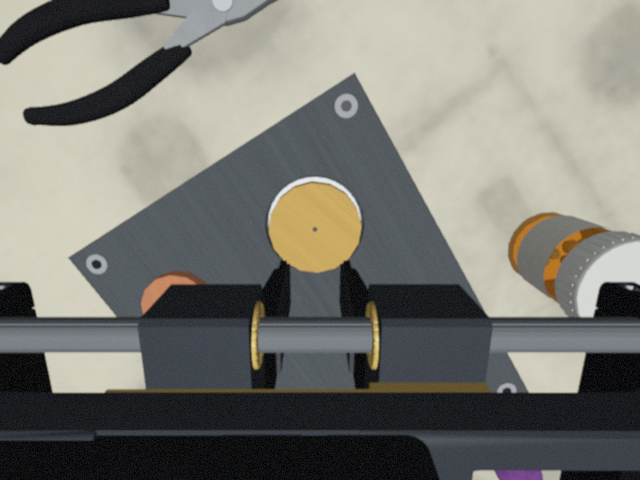

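The brass disc at (315,228) has dropped: it looks about 6 mm lower, with only a thin rim gap. I'm lifting and going round behind the copper disc.

Emit:
servo_tool --claw '[-0.5,-0.5,-0.5,-0.62,-0.62,-0.62,-0.62,-0.62,-0.62,-0.62,-0.62,-0.62,-0.62,-0.62,-0.62,-0.62,-0.62,-0.62,-0.62,-0.62]' --pt "0 0 -0.03" --pt "0 0 -0.06" --pt "0 0 -0.06" --pt "0.0025 -0.03 -0.06" --pt "0.0025 -0.06 -0.06" --pt "0.0025 -0.104 -0.06" --pt "0.0025 -0.104 -0.06" --pt "0.0025 -0.104 -0.06" --pt "0.0025 -0.104 -0.06" --pt "0.0025 -0.104 -0.06" --pt "0.0025 -0.104 -0.06" --pt "0.0025 -0.104 -0.06" --pt "0.0025 -0.104 -0.06" --pt "0.0025 -0.104 -0.06" --pt "0.0025 -0.104 -0.06" --pt "0.0025 -0.104 -0.06" --pt "0.0025 -0.104 -0.06" --pt "0.0025 -0.104 -0.06" --pt "0.0025 -0.104 -0.06" --pt "0.0025 -0.104 -0.06" --turn '[0,0,0,109,109,109,109,109,109,109,109,109,109,109,109,109,109,109,109,109]'

```text
clock: 8.15
position: [0.5167, -0.0884, 0.0795]
eef_rot: [-2.871, 1.276, -0.0]
force: [-0.0, 0.1, 1.2]
gripper_width: 0.0179
grasp_force: 0.0
```

```bash
python3 -c "
from h import *
meas('','w6')"
```

```text
8.15 [ 0.5167 -0.0884  0.0795] yaw -47.94 [-0.01  0.07  1.2 ]
L tool-frame [ 0.0895 -0.0587]
S tool-frame [0.1609 0.    ]
brass [ 218.   94. 4680.] [ 0.6177 -0.1182] tool [ 0.0898 -0.055 ]
copper [ 316.  184. 2449.] [ 0.5429 -0.1177] tool [0.0393 0.0002]
```

View pics/w6.png

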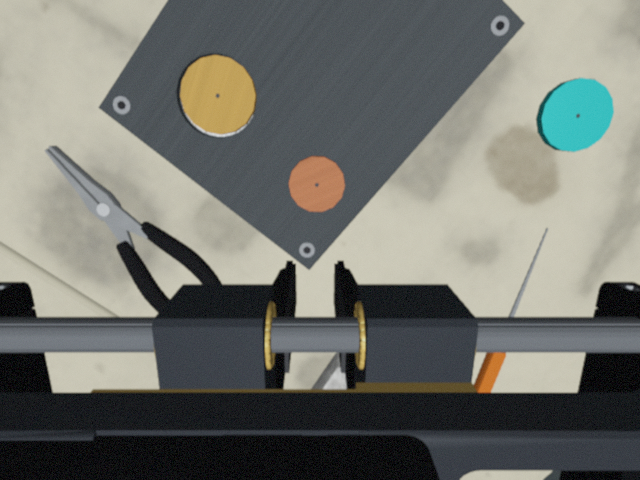

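The brass disc is seated at (218,95) with only a thin even rim. Copper is straight ahead at (316,184), and the turquoise look-alike is well clear. I'm descending to push the copper disc.

Emit:
servo_tool --claw '[-0.62,-0.62,-0.62,-0.62,-0.62,-0.62,-0.62,-0.62,-0.62,-0.62,-0.62,-0.62,-0.62,-0.62,-0.62]' --pt "0 0 0.03" --pt "0 0 0.05" --pt "0 0 0.06" --pt "0 0 0.06" --pt "0 0 0.06" --pt "0.006 0 0.06" --pt "0.012 0 0.06" --pt "0.018 0 0.06" --pt "0.024 0 0.06" --pt "0.03 0 0.06" --pt "0.035 0 0.06" --pt "0.04 0 0.06" --pt "0.045 0 0.06" --pt "0.05 0 0.06" --pt "0.05 0 0.06" --turn '[0,0,0,0,0,0,0,0,0,0,0,0,0,0,0]'

```text
clock: 9.45
position: [0.551, -0.1263, 0.0198]
eef_rot: [2.87, -1.276, 0.001]
force: [0.1, 0.0, -1.0]
gripper_width: 0.018
grasp_force: 0.0
```

```bash
python3 -c "
from h import *
meas('','w7')"
```

```text
9.45 [ 0.551  -0.1263  0.0198] yaw -47.94 [ 0.07  0.02 -0.99]
L tool-frame [ 0.0384 -0.0587]
S tool-frame [1.098e-01 1.000e-04]
brass [ 193.  200. 6980.] [ 0.6186 -0.1202] tool [ 0.0408 -0.0543]
brass [ 410.  387. 1227.] [ 0.4789 -0.1169] tool [-0.0553  0.0473]
brass [218. 391. 419.] [ 0.5497 -0.0504] tool [-0.0572 -0.0499]
copper [ 315.  234. 4105.] [ 0.5684 -0.1445] tool [ 0.0252 -0.0007]
white [ 317.   39. 5585.] [ 0.6238 -0.2074] tool [0.1089 0.0003]
white [549. 118. 323.] [ 0.5224 -0.2538] tool [0.0755 0.1067]
white [335. 380. 360.] [ 0.5006 -0.0864] tool [-0.0634  0.0107]
```

Emit:
servo_tool --claw '[-0.62,-0.62,-0.62,-0.62,-0.62,-0.62,-0.62,-0.62,-0.62,-0.62,-0.62,-0.62,-0.62,-0.62,-0.62,-0.62,-0.62,-0.62]' --pt "0.006 0 0" --pt "0.012 0 0" --pt "0.018 0 0" --pt "0.024 0 0" --pt "0.03 0.001 0" --pt "0.036 0.001 0" --pt "0.042 0.001 0" --pt "0.048 0.001 0" --pt "0.054 0.001 0" --pt "0.06 0.001 0" --pt "0.065 0.001 0" --pt "0.07 0.001 0" --pt "0.074 0.001 0" --pt "0.077 0.001 0" --pt "0.08 0.001 0" --pt "0.082 0.001 0" --pt "0.083 0.001 0" --pt "0.083 0.001 0" --turn '[0,0,0,0,0,0,0,0,0,0,0,0,0,0,0,0,0,0]'

```text
clock: 11.0
position: [0.6053, -0.1879, 0.0197]
eef_rot: [2.871, -1.276, 0.0]
force: [0.4, -0.2, 0.5]
gripper_width: 0.0179
grasp_force: 0.0
```

```bash
python3 -c "
from h import *
meas('','w8')"
```

```text
11.0 [ 0.6053 -0.1879  0.0197] yaw -47.92 [ 0.44 -0.22  0.53]
L tool-frame [-0.0437 -0.0597]
S tool-frame [ 0.0277 -0.0009]
brass [ 151.  120. 2202.] [ 0.7064 -0.197 ] tool [ 0.0746 -0.0689]
brass [ 410.  388. 1187.] [ 0.533  -0.1785] tool [-0.0554  0.0474]
copper [ 315.  234. 3972.] [ 0.6225 -0.2059] tool [ 0.025  -0.0007]
white [301. 101. 323.] [ 0.666  -0.2447] tool [ 0.0829 -0.007 ]
white [316. 207. 867.] [ 0.6284 -0.2131] tool [ 0.0342 -0.0002]
white [ 519.  372. 3403.] [ 0.4833 -0.2193] tool [-0.0584  0.1116]
```

Emit:
servo_tool --claw '[-0.62,-0.62,-0.62,-0.62,-0.62,-0.62,-0.62]' --pt "0.001 0 0" --pt "0.002 0 0" --pt "0.003 0 0" --pt "0.004 0 0" --pt "0.005 0 0" --pt "0.005 0 0" --pt "0.005 0 0" --turn '[0,0,0,0,0,0,0]'

```text
clock: 11.63
position: [0.6086, -0.1915, 0.0197]
eef_rot: [-2.871, 1.276, -0.0]
force: [0.0, 0.0, -0.6]
gripper_width: 0.0179
grasp_force: 0.0
```

```bash
python3 -c "
from h import *
meas('','w9')"
```

```text
11.6333 [ 0.6086 -0.1915  0.0197] yaw -47.92 [ 0.04  0.04 -0.62]
L tool-frame [-0.0486 -0.0596]
S tool-frame [ 0.0228 -0.0008]
brass [ 152.  130. 2221.] [ 0.7071 -0.1975] tool [ 0.0704 -0.0692]
brass [ 411.  388. 1133.] [ 0.5359 -0.1825] tool [-0.0554  0.0479]
copper [ 314.  237. 3743.] [ 0.625  -0.2085] tool [ 0.0236 -0.0008]
white [301. 113. 306.] [ 0.6659 -0.2446] tool [ 0.0778 -0.007 ]
white [317. 213. 431.] [ 0.6291 -0.2148] tool [0.031  0.0004]
white [ 519.  372. 3137.] [ 0.4866 -0.2229] tool [-0.0585  0.1116]
```

The copper disc appears to have dropped: its area shrank about 6% and it is centred. I'll lift straight up and check both.

Emit:
servo_tool --claw '[-0.62,-0.62,-0.62,-0.62,-0.62,-0.62,-0.62,-0.62]' --pt "0 0 -0.03" --pt "0 0 -0.06" --pt "-0.03 0 -0.1" --pt "-0.07 0 -0.14" --pt "-0.1 0 -0.16" --pt "-0.1 0 -0.16" --pt "-0.1 0 -0.16" --pt "-0.1 0 -0.16" --turn '[0,0,0,0,0,0,0,0]'

```text
clock: 12.35
position: [0.5418, -0.1171, 0.1806]
eef_rot: [-2.871, 1.275, -0.004]
force: [0.7, -0.5, -0.8]
gripper_width: 0.018
grasp_force: 0.0
```

```bash
sed -i "s/('brass',.0265),('copper',.0265)/('brass',.017),('copper',.017)/" h.py; python3 -c "
from h import *
meas('','w10')
im=cv2.imread('pics/w10.png'); cv2.imwrite('pics/c10.png',cv2.resize(im[0:270,120:480],None,fx=2.2,fy=2.2,interpolation=cv2.INTER_CUBIC))"
```

```text
12.35 [ 0.5418 -0.1171  0.1806] yaw -47.87 [ 0.66 -0.46 -0.75]
L tool-frame [ 0.0514 -0.0593]
S tool-frame [ 0.1228 -0.0004]
brass [ 249.  151. 1988.] [ 0.6195 -0.1172] tool [ 0.0521 -0.0575]
copper [ 315.   66. 1345.] [ 0.623 -0.206] tool [ 0.1204 -0.0006]
```

View pics/c10.png

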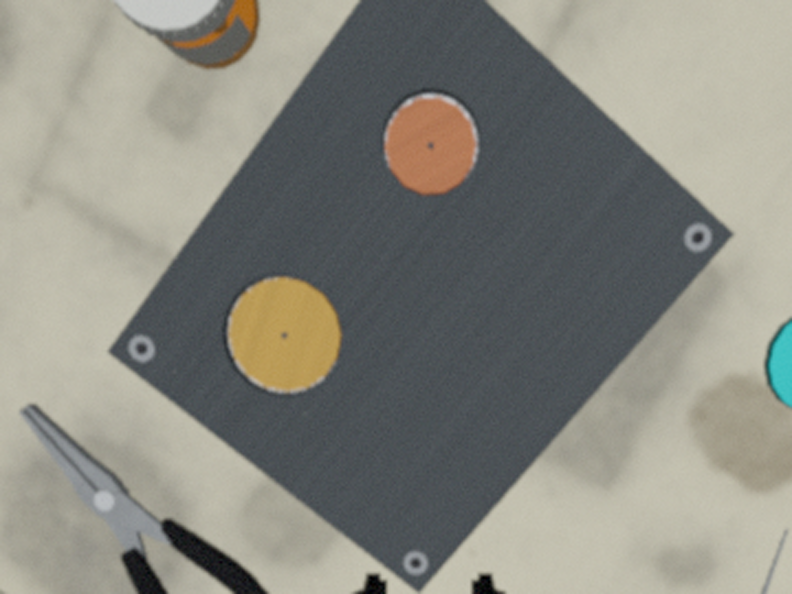

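Both discs lie flush in their recesses: copper at crop (431,145) and brass at (284,335). Each shows only a thin white rim. The apparent-size drop was about 9% for each, which fits a full 6 mm drop. The pliers and jar haven't moved, and the gripper is clear.

```bash
python3 -c "
from workcell import *
print(sign_off())"
```

```text
the job is handed in; nothing more can be done
None
```

I pushed the brass disc into the large recess and the copper disc into the small one and handed the job in at about 12.4 s of the 56 s; by the camera images both lie flat and fully down, but the hand-in returned no verdict.

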